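# Start the bench supply behind a push-latch cover

## Robot

A 7-joint arm with a two-finger parallel gripper is mounted at the origin on the work surface. World frame = base frame: x ahead of the robot, y to its left, z up, the work surface at z = 0. Lengths are in m, angles in rad, forces in N, time in s.
With the tool pointing down it reaches from about 0.4 to 0.85 m from the base axis. Payload 10.4 kg.
Tool frame: the origin (TCP) lies midway between the tips of the shut fingers; the grasp point (between the pads) lies 19 mm behind it; y points along the fingers, x is the direction in which the jaws open and shut, and the axes are right-handed (so a half turn about y gives the same grasp; the last joint's range is limited). The gripper opens to 85 mm and grips with 20 to 120 N. Pads are 22 mm wide; open, the fingers measure 114 mm over their backs; the gripper's body (76 mm by 85 mm) begins 54 mm behind the grasp point. The pads swing forward as they close: fully open they stand 13 mm farther back than shut.
Start: joints at [-1.129, 0.332, -0.065, 1.46, 0.022, 1.35, -0.088], TCP at [0.28, 0.559, 0.209] pointing down, gripper open.
Joint ranges: [-2.6, 2.6], [-0.5, 2.12], [-1.47, 1.34], [0.16, 2.42], [-1.27, 4.41], [0.06, 2.06], [-2.6, 2.6]. Speed limits (rad/s): [2.22, 2.22, 2.79, 2.79, 3.14, 3.14, 3.14].

## Interface

Orientations are given as [roll, pitch, yaw] about the fixed x, y, z axes, in that order (R = Rz(yaw) Ry(pitch) Rx(roll)).
In Python, from station import state, read_camera, finish_job, regions_of, spot_point gives the robot as it stands.
- The arm moves only by the shell command python3 -m handwheel 'ROWS'. ROWS is JSON, a list that holds one entry, the list of rows, each a list of 7 numbers: the turn, a rotation vector about the world's x, y, z in degrees, then the shift along the world's x, y, z in mm, then the opening, from 0 (shut) to 1 (fully open). A call has 1 to 12 rows; each row shifts and turns the commanded pose from where the row before left it; what a row does not reach is not made up. A row lasts 1/8 s, in which the tool goes at most 62.5 mm and 10.7 degrees, less where a joint would pass 70% of its speed; a pose out of reach is approached as far as the arm can. A call is refused whole if a number of a shift passes 62.5 or a number of a turn 10.7, either way. A call with a gripper value outside its range is refused whole. The fingers move at their own pace and stop on an object; the grip force is fixed at half the most. Time passes only in rows, so rows that do not move let the fingers close. It gives the time, the measured TCP pose, the force and the opening at its end, in the units of the state.
- state(): the state, without advancing time (a new reading comes with each control period).
- read_camera(name): name is "scene" or "top" or "wrist"; returns a dict with "pixels" (480x640x3 uint8, red, green, blue), "K" (3x3 intrinsics, pixels), "D" ([k1, k2, p1, p2, k3] as OpenCV has them; the pictures are not rectified), "R" (3x3) and "t" (3): a world point X has camera coordinates R X + t. Camera axes: x right, y down, z forward; pixel columns grow to the right and rows downward; lengths in m; the calibration is good to about 2 mm. A picture is of the moment at which its call begins. There is no depth.
- finish_job(): hands the job in, once; it reports no verdict.
Trained networks look in a picture, given as the dict that the camera call returned (one of the last four; its "shot" number tells which), for a name from the list of things; names that differ only in an ending like _2 or _b are one class to them, and where a whole thing is asked for, a point or a joint stands for the part that bears it (a point fixed in the world has none). Each returns a list of dicts, best first, with "conf" (0 to 1); they miss things now and then, are a little off and sometimes report something else, mostly with a low value. They report only what shows in the picture. A call takes as long as a camera call.
- regions_of(name, picture): "mask" (480x640 bool, what is visible of it) and "extent" ([left, top, right, bottom] in pixels, round what is visible of it).
- spot_point(name, picture): "position" ([column, row] in pixels: a listed point, or the origin of a listed thing).
The state is a dict: "clock": time; "joints": joint angles; "qd": joint speeds; "joint_torque": joint torques, N m; "position": TCP position; "orientation": TCP orientation; "contact_force": force on the tool from outside, world axes, zero at the start; "wrist_torque": the same for the moment, N m; "grip_width": finger opening in m.
Only numpy, scipy, OpenCV 4.12 (cv2) and the standard library are available. Lean on these libraries where they do the work, as an engineer would, in place of code of your own. Each camera call takes 0.05 s, during which the arm holds its last target.

## Task

Switch on the lab bench's supply: press down on the front part of the grey service box's shut cover and let go so that it pops open and swings up fully, then press the round button inside fully down and let it spring back, then press the cover down again until it latches and stays shut by itself. Only push with the fingertips: do not pinch the cover or pry it up from beneath, and leave the microscope, beaker, slide case and bottle standing where they are.

Things in the scene. Friction and masses are not known exactly. Their poses are not given: they have to be found in the camera images.
- service_box: Grey painted box fixed to the bench, 170 mm long (its x), 130 mm wide (its y), 75 mm high, open on top, 5 mm walls; the cover is set into the top. Origin: centre of its underside, on the bench. Its x axis points from the latch end (front, towards the robot) to the hinge end. Inside, a black deck 38 mm above the bench.
- flap (a joint): Cover angle, rad: 0 = latched, flush with the rim; grows as it swings up; 1.7 = wide open, just past upright; -0.062 = pressed in (stop). Press the shut cover's front about 7 mm to its stop (2 to 4 N, then firm) and let go: a spring swings it up in 1 to 2 s. Push the open cover from its far side, over and down to the same stop, and let go: it latches. A press ending above -0.053 may not switch it.
- flap_press (a point): Point to press, on the cover's outer (top) face, centre line, marked by three ribs, 115 mm from the hinge, 24 mm from the free edge; moves with the cover. Cover: plate 139 x 117 x 6 mm; the hinge lies 3 mm below the outer face. A steel prong on its inner face, 122 mm from the hinge, stands out 28 mm. Site x runs along the cover to the hinge, z points out of the outer face.
- flap_hinge (a point): Middle of the cover's hinge, which runs along the box's y: 62 mm from the box's centre towards its x, 72 mm above the bench.
- reset (a joint): Travel of the round button in m: 0 = out, 0.007 = fully down; spring, about 4.5 N when fully down.
- reset_top (a point): Centre of the top of the round button: black, 28 mm in diameter, in a 44 mm aluminium ring on the deck under the cover, on the box's centre line, 18 mm in front of the box's centre; its top is 61 mm above the bench, 14 mm below the box's rim. Pressed straight down. The open cover, with its prong, stands 65 mm or more behind it.
- microscope: Beige microscope, 190 x 130 mm foot, 320 mm high, loose, to the right of the box. Origin: centre of the underside of the foot. Leave alone.
- beaker: Glass beaker, 70 mm across, 90 mm high, loose. Origin: centre of its underside. Leave alone.
- slide_case: White case for slides, 87 x 62 x 34 mm, loose. Origin: centre of its underside. Leave alone.
- stain_bottle: Small amber bottle, 44 mm across, 90 mm high, loose. Origin: centre of its underside. Leave alone.

How it is judged:
By the outcome, as a careful person would: the job done as asked, in the order asked, and still so for the second after the job is handed in, with the robot touching nothing.
It also fails if it takes over 56 s, if anything falls off the work surface, if the arm or the gripper's body presses on something with over 40 N, if the wrist force passes 120 N, or if a joint passes its speed limit or range.

## Working session

There is one attempt and no reset: what is moved stays moved. The work goes in short steps, Python scripts to look and compute and a shell command to move; the robot and the scene stay as the last step left them, time stands still between calls to the robot, and variables do not carry over. Pictures are saved under pics/ and viewed, and the job is handed in when it is done.

```bash
mkdir -p pics
cat > h.py <<'E'
import numpy as np, cv2
from station import state, read_camera, finish_job, regions_of, spot_point
def save(p,n): cv2.imwrite('pics/%s.png'%n, p['pixels'][:,:,::-1])
def ray(p,px):
    u=cv2.undistortPoints(np.array([[px]],float),np.array(p['K']),np.array(p['D'])).ravel()
    R=np.array(p['R']);t=np.array(p['t'])
    return -R.T@t, R.T@np.array([u[0],u[1],1])
def atz(p,px,z):
    c,d=ray(p,px); return c+d*(z-c[2])/d[2]
def tri(l):
    A=np.zeros((3,3));b=np.zeros(3)
    for p,px in l:
        c,d=ray(p,px);d=d/np.linalg.norm(d);M=np.eye(3)-np.outer(d,d);A+=M;b+=M@c
    return np.linalg.solve(A,b)
def proj(p,X):
    return cv2.projectPoints(np.array(X,float).reshape(-1,3),cv2.Rodrigues(np.array(p['R']))[0],np.array(p['t'],float),np.array(p['K']),np.array(p['D']))[0].reshape(-1,2)
E
python3 - <<'E'
from h import *
s=state();print(s)
for n in('scene','top'):
    p=read_camera(n);save(p,n+'0')
    for k in('flap_press','flap_hinge','service_box','reset_top','microscope','beaker','slide_case','stain_bottle'):
        r=spot_point(k,p)
        zz={'flap_press':.075,'flap_hinge':.072,'reset_top':.061}.get(k,0)
        print(n,k,[(np.round(a['position'],1),round(a['conf'],2),np.round(atz(p,a['position'],zz),3)) for a in r[:2]])
E
```

```text
{'clock': 0.0, 'joints': array([-1.1286141 ,  0.33284806, -0.06469493,  1.4609647 ,  0.02162465,
        1.34991293, -0.08847725]), 'qd': array([ 6.92725811e-04,  7.85684351e-04, -3.33265351e-04, -1.88149642e-03,
        4.09379861e-04,  2.65523861e-03, -7.45558972e-05]), 'joint_torque': array([-1.37436276e-03, -6.25431561e+01,  4.81486064e-02, -3.91605735e+01,
        1.61113887e-02,  9.99105920e-03,  1.89311044e-05]), 'position': array([0.27997136, 0.55831362, 0.20801967]), 'orientation': array([-1.57089074e+00,  1.43369080e-03,  1.10605889e+00]), 'contact_force': array([-0.91452242,  0.17804873,  0.00875099]), 'wrist_torque': array([-0.00442186,  0.05934307,  0.01290101]), 'grip_width': 0.0853854219455577}
scene flap_press [(array([299.2, 219.2]), 0.7, array([0.504, 0.022, 0.075]))]
scene flap_hinge [(array([343.6, 245.2]), 0.75, array([0.6  , 0.067, 0.072]))]
scene service_box [(array([320.4, 257.5]), 0.85, array([0.545, 0.047, 0.   ]))]
scene reset_top []
scene microscope [(array([222.5, 373.7]), 0.58, array([ 0.715, -0.203, -0.   ])), (array([245.8, 273.1]), 0.4, array([ 0.523,
[... 241 characters left out ...]
.1  ,  0.   ])), (array([224.7, 371.7]), 0.2, array([ 0.713, -0.198,  0.   ]))]
top flap_press [(array([330. , 282.5]), 0.68, array([0.499, 0.026, 0.075]))]
top flap_hinge [(array([311.3, 235.5]), 0.74, array([0.598, 0.066, 0.072]))]
top service_box [(array([321.4, 267. ]), 0.76, array([0.54 , 0.046, 0.   ]))]
top reset_top []
top microscope [(array([429.6, 193. ]), 0.68, array([ 0.71 , -0.201,  0.   ]))]
top beaker [(array([240. , 304.1]), 0.64, array([0.456, 0.226, 0.   ]))]
top slide_case [(array([212.1, 248.7]), 0.88, array([0.581, 0.294, 0.   ])), (array([310.2, 235. ]), 0.2, array([0.612, 0.071, 0.   ]))]
top stain_bottle [(array([387.9, 271.5]), 0.67, array([ 0.53 , -0.102,  0.   ]))]
```

View pics/scene0.png

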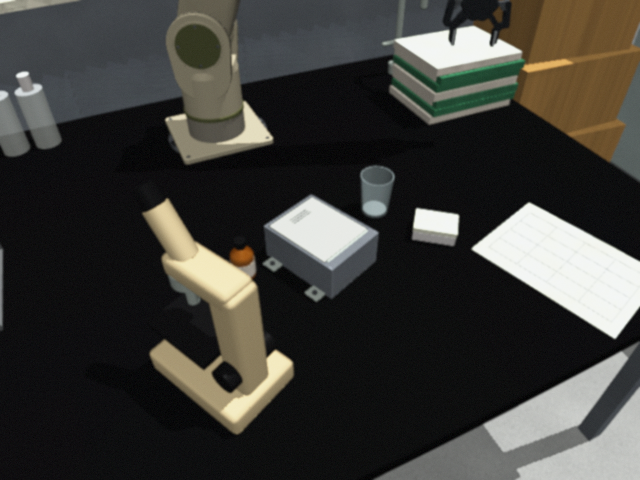

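View pics/top0.png

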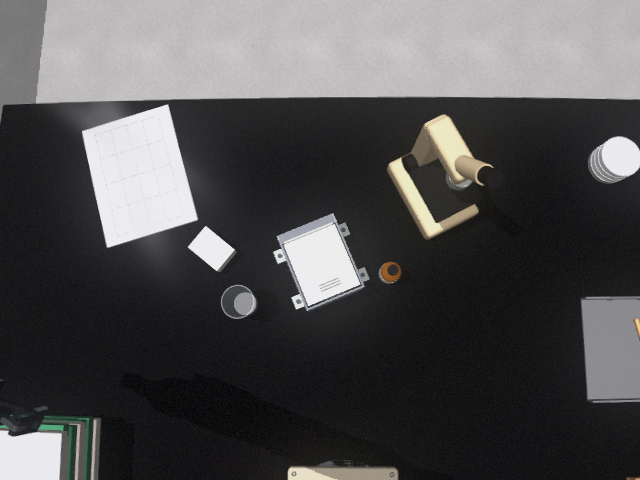

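The scene view shows the shut cover's ribs near (299,217), and the top view shows them near (330,284). Beaker and slide case are left of the box, bottle and microscope right, all agreeing with the networks. I'll refine the box pose from the white plate's outline.

Run:
```python
from h import *
for n in('top','scene'):
    p=read_camera(n)
    im=p['pixels'].astype(int)
    for k in ('flap','service_box'):
        r=regions_of(k,p); print(k,[(a['conf'],a['extent'],a['mask'].sum()) for a in r[:2]])
    m=((im.min(2)>(185 if n=='top' else 175))).astype(np.uint8)
    if r: 
        m&=cv2.dilate(r[0]['mask'].astype(np.uint8),np.ones((5,5)))
    nn,l,st,_=cv2.connectedComponentsWithStats(m); i=1+st[1:,4].argmax()
    cs,_=cv2.findContours((l==i).astype(np.uint8),cv2.RETR_EXTERNAL,cv2.CHAIN_APPROX_NONE)
    c=max(cs,key=cv2.contourArea).reshape(-1,2)
    w=np.array([atz(p,q,.075)[:2]*1000 for q in c],np.float32)
    (cx,cy),sz,a=cv2.minAreaRect(w); print(n,'plate',cx,cy,sz,a)
    for yaw in (20,22,24):
        y=np.radians(yaw);
    c0=np.array([cx,cy])/1000
```

```text
flap [(0.71, [285.1, 222.5, 358.4, 307.3], np.int64(3788))]
service_box [(0.76, [275.6, 215.4, 369.4, 312.8], np.int64(5637))]
top plate 539.9326171875 45.318267822265625 (144.08621215820312, 115.8071517944336) 22.6634521484375
flap [(0.79, [270.5, 195.4, 363.3, 261.8], np.int64(3207)), (0.68, [360.2, 167.9, 393.3, 218.2], np.int64(1382))]
service_box [(0.71, [263.9, 197.5, 377.0, 302.7], np.int64(7559))]
scene plate 540.9625854492188 45.35407257080078 (146.21231079101562, 117.564453125) 22.523752212524414
```

```bash
python3 -m handwheel '[[[0,0,-4.1,21.8,-53.2,0,0],[0,0,-4.1,21.8,-53.2,0,0],[0,0,-4.1,21.8,-53.2,0,0],[0,0,-4.1,21.8,-53.2,0,0],[0,0,-4.1,21.8,-53.2,0,0],[0,0,-4.1,21.8,-53.2,0,0],[0,0,-4.1,21.8,-53.2,0,0],[0,0,-4.1,21.8,-53.2,0,0],[0,0,-4.1,21.8,-53.2,0,0],[0,0,-4.0,21.8,-53.2,0,0],[0,0,0,0,0,-50,0],[0,0,0,0,0,-40,0]]]'
python3 - <<'E'
from h import *
p=read_camera('wrist');save(p,'w1');p=read_camera('scene');save(p,'s1')
s=state();print({k:s[k] for k in('clock','position','orientation','contact_force','grip_width','joints')})
print(proj(p,[s['position']]), proj(p,[[.498,.026,.075]]))
E
```

```text
clock: 2.7
position: [0.4982, 0.026, 0.1177]
orientation: [-1.571, -0.001, 0.391]
contact_force: [0.7, 0.8, -0.5]
grip_width: 0.0001
{'clock': 2.8, 'position': array([0.49546466, 0.0261874 , 0.11540991]), 'orientation': array([-1.57001458,  0.0064707 ,  0.39192956]), 'contact_force': array([0.07973663, 0.6182194 , 0.98648622]), 'grip_width': -0.0001328327022181916, 'joints': array([-0.54413505,  0.12878973,  0.4296036 ,  1.92753572, -0.05881724,
        1.10400346,  0.30109038])}
[[298.69192679 199.29021966]] [[299.72590715 216.86030805]]
```

View pics/w1.png

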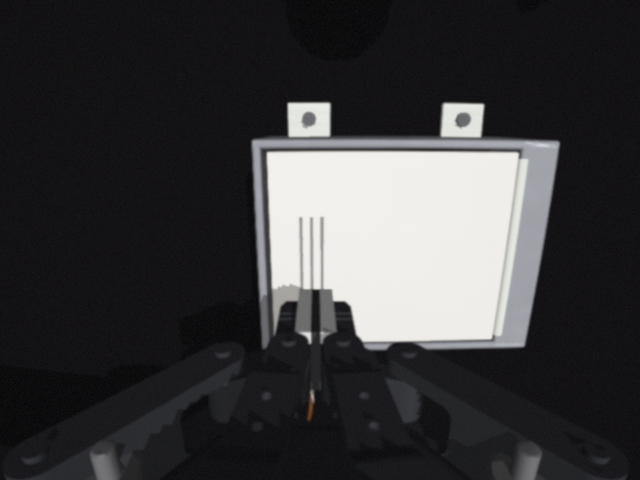

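View pics/s1.png

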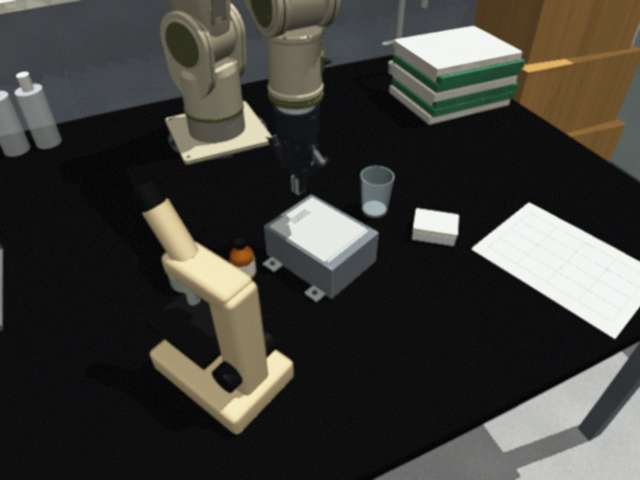

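The wrist view shows the cover aligned with the tool: ribs around (301–322, 217–290), plate corners near (268,152) and (518,152). I'll back-project those, then press.

Run:
```python
from h import *
p=read_camera('wrist')
for q,z in [((268,152),.075),((518,152),.075),((495,340),.075),((312,217),.075),((254,140),.075),((557,142),.075),((528,347),.075)]: print(q,atz(p,q,z).round(4))
for n in('flap_press','flap_hinge'): print(n,[(a['conf'],a['position'],atz(p,a['position'],.075).round(4)) for a in spot_point(n,p)[:1]])
print(state()['position'])
```

```text
(268, 152) [0.449  0.0722 0.075 ]
(518, 152) [0.5738 0.1248 0.075 ]
(495, 340) [0.6209 0.019  0.075 ]
(312, 217) [0.4843 0.0482 0.075 ]
(254, 140) [0.4398 0.0753 0.075 ]
(557, 142) [0.5913 0.1383 0.075 ]
(528, 347) [0.6441 0.0226 0.075 ]
flap_press [(0.9, [319.0, 254.6], array([0.4964, 0.0292, 0.075 ]))]
flap_hinge [(0.75, [509.1, 252.6], array([0.5986, 0.0728, 0.075 ]))]
[0.49905656 0.02692457 0.12049323]
```

```bash
python3 -m handwheel '[[[0,0,0,-3,-0,-20,0],[0,0,0,0,0,-16,0],[0,0,0,0,0,-7,0],[0,0,0,0,0,-5,0],[0,0,0,0,0,-3,0]]]'
```

```text
clock: 3.58
position: [0.4954, 0.0268, 0.068]
orientation: [-1.571, -0.0, 0.392]
contact_force: [-0.1, -0.1, 0.7]
grip_width: 0.0
```

```bash
python3 -m handwheel '[[[0,0,0,0,0,-2,0],[0,0,0,0,0,0,0]]]'
python3 - <<'E'
from h import *
p=read_camera('wrist');save(p,'w2')
s=state();print(s['position'],s['contact_force'],s['wrist_torque'])
E
```

```text
clock: 3.82
position: [0.4952, 0.0267, 0.0659]
orientation: [-1.571, -0.0, 0.392]
contact_force: [-0.6, -0.5, 0.5]
grip_width: -0.0002
[0.49521922 0.02673406 0.06596392] [ 0.49210064  0.80629112 -0.45406632] [0.00311405 0.02495356 0.00744825]
```

View pics/w2.png

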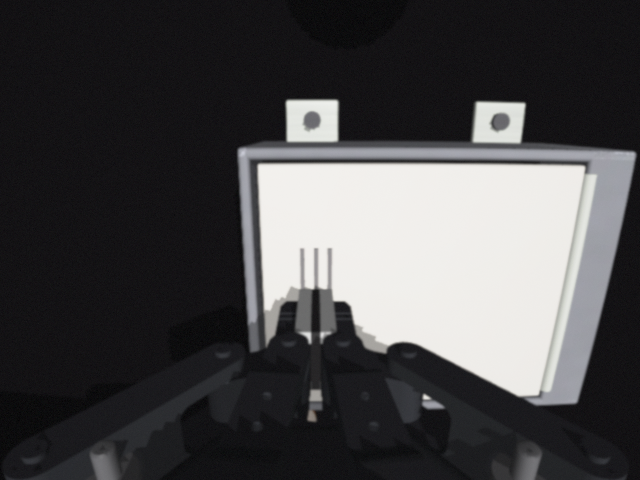

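The fingers stand right over the ribs (316, 290), with the shadow nearly closed up, but there is no contact force yet. I'll keep going down in small steps.

```bash
python3 -m handwheel '[[[0,0,0,0,0,-3,0]]]';python3 -m handwheel '[[[0,0,0,0,0,-3,0]]]';python3 -m handwheel '[[[0,0,0,0,0,-2,0]]]'
```

```text
clock: 4.0
position: [0.4954, 0.0268, 0.0631]
orientation: [-1.571, -0.001, 0.392]
contact_force: [-0.9, -0.1, -0.3]
grip_width: 0.0002
clock: 4.12
position: [0.4952, 0.0267, 0.0597]
orientation: [-1.571, -0.0, 0.392]
contact_force: [0.4, -0.3, 0.1]
grip_width: -0.0001
clock: 4.25
position: [0.495, 0.0267, 0.0576]
orientation: [-1.571, 0.0, 0.392]
contact_force: [-0.7, -0.5, 0.3]
grip_width: 0.0001
```

Run:
```python
from h import *
p=read_camera('scene')
s=state();a=s['position'];q=proj(p,[a,a+[0,0,.02]]);print(q)
c=p['pixels'][150:320,220:420,::-1];cv2.imwrite('pics/s3.png',cv2.resize(c,None,fx=4,fy=3.5,interpolation=2))
```

```text
[[299.67219502 222.81973307]
 [299.38947557 214.84361388]]
```

View pics/s3.png

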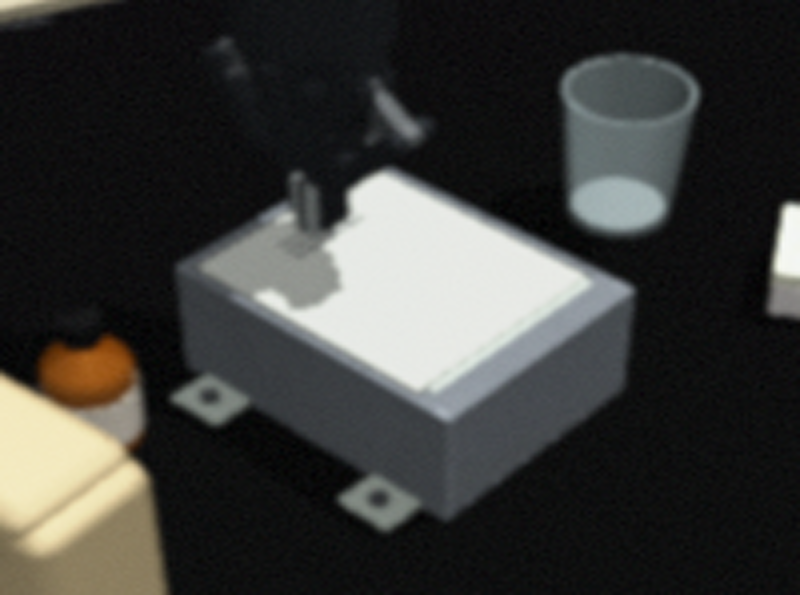

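The visible fingertips are at about (299,217). The reported TCP projects to (299.7,222.8), so the tips seem roughly 15 mm above the reported TCP. I'll trust contact and go on down carefully.

```bash
for i in 1 2 ; do :; done; python3 -m handwheel '[[[0,0,0,0,0,-2,0]]]';python3 -m handwheel '[[[0,0,0,0,0,-2,0]]]';python3 -m handwheel '[[[0,0,0,0,0,-2,0]]]'; python3 -m handwheel '[[[0,0,0,0,0,-1,0]]]'
```

```text
clock: 4.42
position: [0.4952, 0.0267, 0.0558]
orientation: [-1.571, -0.0, 0.392]
contact_force: [-0.1, 0.2, 1.3]
grip_width: 0.0004
clock: 4.55
position: [0.4951, 0.0267, 0.0537]
orientation: [-1.571, -0.0, 0.392]
contact_force: [0.3, -0.2, -0.1]
grip_width: 0.0002
clock: 4.68
position: [0.4951, 0.0267, 0.0518]
orientation: [-1.571, -0.0, 0.392]
contact_force: [-1.6, 0.5, 2.0]
grip_width: 0.0002
clock: 4.8
position: [0.4952, 0.0267, 0.0508]
orientation: [-1.571, -0.0, 0.392]
contact_force: [-0.8, -0.7, 1.7]
grip_width: -0.0001
```

```bash
python3 -m handwheel '[[[0,0,0,0,0,-2,0]]]';python3 -m handwheel '[[[0,0,0,0,0,-2,0]]]';python3 -m handwheel '[[[0,0,0,0,0,-1,0]]]'; python3 -m handwheel '[[[0,0,0,0,0,-1,0]]]'
```

```text
clock: 4.92
position: [0.4952, 0.0267, 0.0488]
orientation: [-1.571, -0.0, 0.392]
contact_force: [0.0, 0.1, 2.3]
grip_width: 0.0003
clock: 5.05
position: [0.4952, 0.0267, 0.0468]
orientation: [-1.571, -0.0, 0.392]
contact_force: [-0.7, -0.2, 2.3]
grip_width: -0.0001
clock: 5.18
position: [0.4952, 0.0267, 0.0457]
orientation: [-1.571, -0.0, 0.392]
contact_force: [-1.1, 0.2, 3.5]
grip_width: -0.0
clock: 5.3
position: [0.4954, 0.0268, 0.0454]
orientation: [-1.571, -0.001, 0.392]
contact_force: [-5.8, 0.0, 15.9]
grip_width: -0.0
```

The cover is at its firm stop: 16 N, with reported z 0.0455 against a true tip height of about 0.068, so the offset is about 22 mm. Releasing upwards and to the front.

```bash
python3 -m handwheel '[[[0,0,0,0,0,-0.3,0],[0,0,0,-8,-3,40,0],[0,0,0,-46,-19,35,0],[0,0,0,-20,-8,20,0],[0,0,0,0,0,0,0],[0,0,0,0,0,0,0],[0,0,0,0,0,0,0],[0,0,0,0,0,0,0],[0,0,0,0,0,0,0],[0,0,0,0,0,0,0],[0,0,0,0,0,0,0],[0,0,0,0,0,0,0]]]'
python3 - <<'E'
from h import *
p=read_camera('scene');save(p,'s4')
for k in('reset_top','flap_press','flap_hinge'): print(k,[(a['conf'],a['position']) for a in spot_point(k,p)[:1]])
w=read_camera('wrist');save(w,'w4')
for k in('reset_top',): print(k,[(a['conf'],a['position'],atz(w,a['position'],.061)) for a in spot_point(k,w)[:1]])
t=read_camera('top');save(t,'t4')
for k in('reset_top',): print(k,[(a['conf'],a['position'],atz(t,a['position'],.061)) for a in spot_point(k,t)[:1]])
E
```

```text
clock: 6.8
position: [0.4211, -0.0033, 0.1395]
orientation: [-1.571, -0.0, 0.392]
contact_force: [0.2, 0.1, 0.2]
grip_width: 0.0004
reset_top [(0.64, [311.9, 226.8])]
flap_press [(0.89, [354.9, 197.0])]
flap_hinge [(0.7, [345.5, 246.2])]
reset_top [(0.87, [483.7, 242.2], array([0.5288278 , 0.03911574, 0.061     ]))]
reset_top [(0.59, [324.2, 271.2], array([0.52352666, 0.03838172, 0.061     ]))]
```

View pics/s4.png

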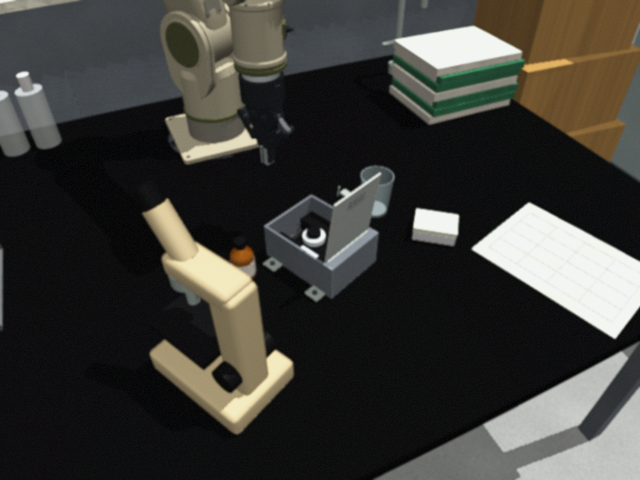

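View pics/w4.png

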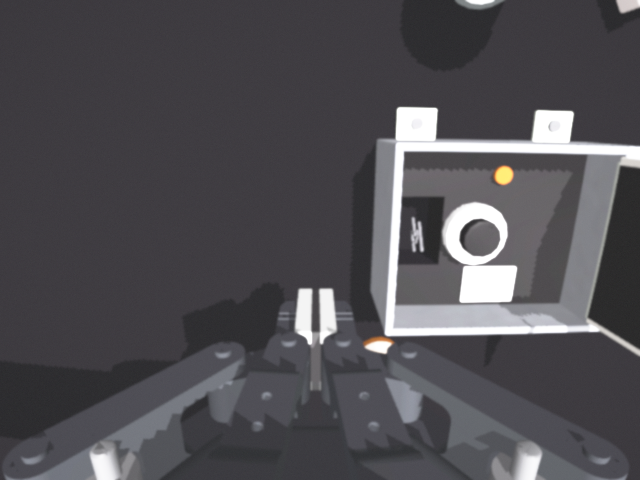

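View pics/t4.png

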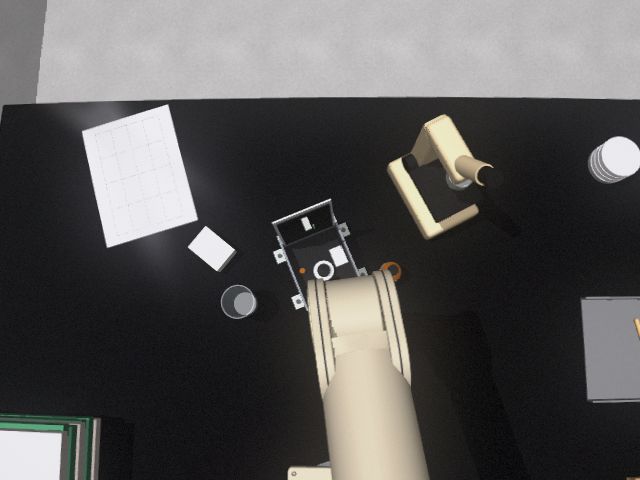

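The cover stands wide open at about (355,205) in the scene view. The button shows at (484,240) in the wrist view, about (0.527, 0.039), which agrees with the box geometry.

```bash
python3 -m handwheel '[[[0,0,0,53,21,0,0],[0,0,0,53,21,-15,0],[0,0,0,0,0,-45,0],[0,0,0,0,0,-32,0],[0,0,0,0,0,-5,0],[0,0,0,0,0,-4,0]]]'; python3 -m handwheel '[[[0,0,0,0,0,-3,0]]]';python3 -m handwheel '[[[0,0,0,0,0,-1.5,0]]]'
```

```text
clock: 7.95
position: [0.5278, 0.0388, 0.0394]
orientation: [-1.571, -0.001, 0.392]
contact_force: [-0.1, 0.0, -0.2]
grip_width: 0.0005
clock: 8.07
position: [0.528, 0.0389, 0.0368]
orientation: [-1.571, -0.002, 0.392]
contact_force: [-0.8, -1.0, 1.5]
grip_width: -0.0
clock: 8.2
position: [0.528, 0.0389, 0.0351]
orientation: [-1.571, -0.002, 0.392]
contact_force: [0.1, -0.0, 2.9]
grip_width: 0.0001
```

```bash
python3 -m handwheel '[[[0,0,0,0,0,-2,0]]]';python3 -m handwheel '[[[0,0,0,0,0,-1.5,0]]]';python3 -m handwheel '[[[0,0,0,0,0,-1,0]]]'; python3 -m handwheel '[[[0,0,0,0,0,-1,0]]]'
```

```text
clock: 8.32
position: [0.528, 0.0389, 0.0329]
orientation: [-1.571, -0.002, 0.392]
contact_force: [0.7, 0.2, 3.5]
grip_width: -0.0005
clock: 8.45
position: [0.5281, 0.0389, 0.0313]
orientation: [-1.571, -0.002, 0.392]
contact_force: [-3.5, -1.1, 19.2]
grip_width: 0.0
clock: 8.57
position: [0.5282, 0.0389, 0.0312]
orientation: [-1.571, -0.002, 0.392]
contact_force: [-7.5, -1.0, 26.6]
grip_width: -0.0001
clock: 8.7
position: [0.5283, 0.0389, 0.031]
orientation: [-1.57, -0.002, 0.392]
contact_force: [-11.5, -0.8, 37.7]
grip_width: 0.0001
```

The button went down about 7 mm to a firm stop at 38 N. Lifting away and checking.

```bash
python3 -m handwheel '[[[0,0,0,0,0,15,0],[0,0,0,0,0,30,0],[0,0,0,-28,-12,40,0],[0,0,0,-28,-12,45,0],[0,0,0,0,0,45,0],[0,0,0,0,0,40,0]]]'
python3 - <<'E'
from h import *
w=read_camera('wrist');save(w,'w5')
p=read_camera('scene');c=p['pixels'][130:320,220:440,::-1];cv2.imwrite('pics/s5.png',cv2.resize(c,None,fx=3,fy=3,interpolation=2))
for k,z in(('flap_hinge',.072),('flap_press',.18)): print([ (a['conf'],a['position'],atz(p,a['position'],z)) for a in spot_point(k,p)[:1]])
print(state()['position'],state()['joints'])
E
```

```text
clock: 9.45
position: [0.4706, 0.0146, 0.2453]
orientation: [-1.57, -0.001, 0.392]
contact_force: [-0.2, -0.3, -0.1]
grip_width: 0.0002
[(0.58, [314.1, 228.6], array([0.53692152, 0.03815446, 0.072     ]))]
[(0.59, [358.6, 199.4], array([0.61328554, 0.08437657, 0.18      ]))]
[0.47111597 0.01480096 0.24358467] [-0.60247262 -0.05448021  0.46159457  1.81758047  0.02440004  1.37223225
  0.24608543]
```

View pics/w5.png

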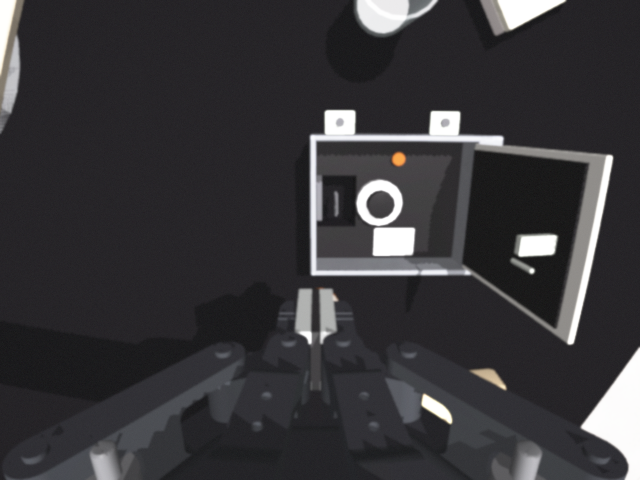

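View pics/s5.png

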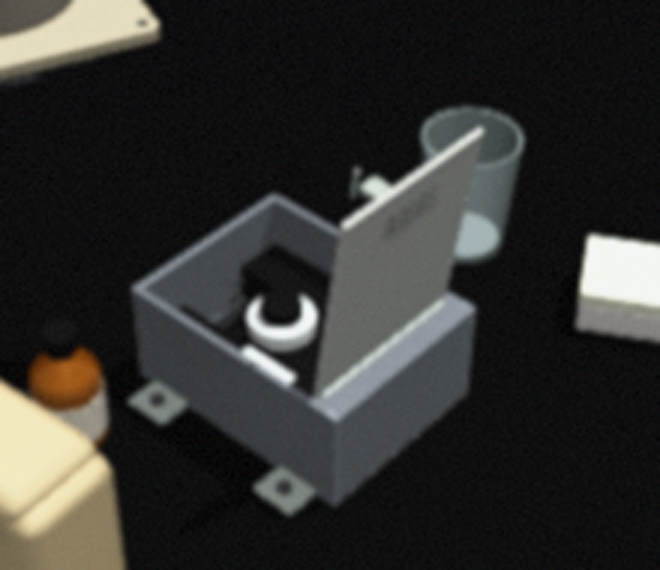

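The box interior shows the button up again, and the cover stands free. Crossing over it to its far side.

```bash
python3 -m handwheel '[[[0,0,0,0,0,15,0],[0,0,0,48.5,20.5,0,0],[0,0,0,48.5,20.5,0,0],[0,0,0,48.5,20.5,0,0],[0,0,0,48.5,20.5,0,0],[0,0,0,0,0,0,0],[0,0,0,0,0,-45,0],[0,0,0,0,0,-45,0],[0,0,0,0,0,0,0]]]'
python3 - <<'E'
from h import *
p=read_camera('scene');c=p['pixels'][80:320,220:440,::-1];cv2.imwrite('pics/s6.png',cv2.resize(c,None,fx=2.5,fy=2.5,interpolation=2))
print(state()['position'],state()['joints'])
E
```

```text
clock: 10.78
position: [0.6625, 0.0964, 0.1654]
orientation: [-1.57, 0.007, 0.392]
contact_force: [-0.1, -0.3, -0.1]
grip_width: 0.0003
[0.66415054 0.0964406  0.16844007] [-0.54527996  0.48374621  0.471307    1.39969838 -0.21995762  1.31260256
  0.32797864]
```

View pics/s6.png

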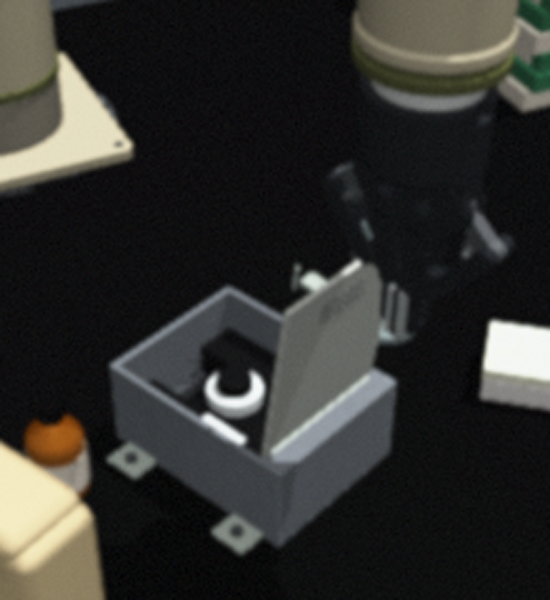

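The fingers stand behind the cover in the gap at (400,325) in the crop, and the knuckles are above its top edge. Pushing over along the arc.

```bash
python3 -m handwheel '[[[0,0,0,-14.8,-6.1,2,0],[0,0,0,-13.8,-5.8,0,0],[0,0,0,-9.7,-4,1,0],[0,0,0,-9.7,-4.1,1,0],[0,0,0,-14.8,-6.1,-1,0],[0,0,0,-13.8,-5.8,-2,0]]]'; python3 -m handwheel '[[[0,0,0,-13.8,-5.8,-4.5,0],[0,0,0,-13.8,-5.8,-6.5,0]]]';  python3 - <<'E'
from h import *
p=read_camera('scene');c=p['pixels'][80:320,220:440,::-1];cv2.imwrite('pics/s7.png',cv2.resize(c,None,fx=2.5,fy=2.5,interpolation=2))
E
```

```text
clock: 11.58
position: [0.5884, 0.0648, 0.1704]
orientation: [-1.571, -0.002, 0.392]
contact_force: [1.4, 1.1, -0.5]
grip_width: -0.0002
clock: 11.82
position: [0.5609, 0.0531, 0.1595]
orientation: [-1.571, -0.002, 0.392]
contact_force: [1.1, -0.6, 1.0]
grip_width: 0.0001
```

View pics/s7.png

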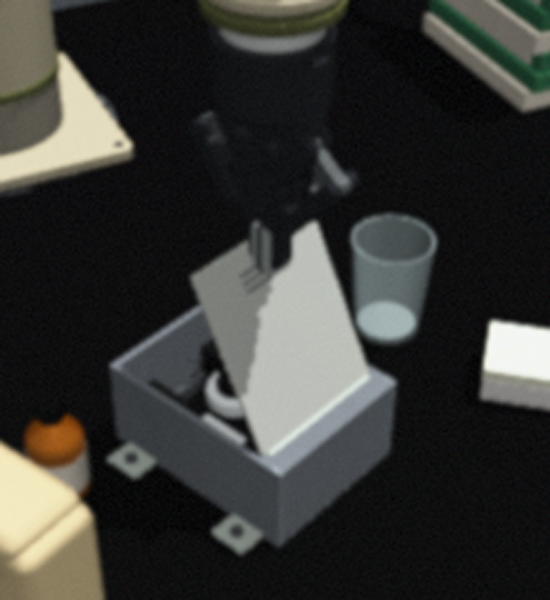

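The cover is about 60° up, with the fingertips just above the ribs. Continuing.

```bash
python3 -m handwheel '[[[0,0,0,-12,-5,-8.5,0],[0,0,0,-12,-5,-10,0],[0,0,0,-9.2,-3.8,-12,0],[0,0,0,-9.2,-3.8,-13,0],[0,0,0,-5.5,-2.3,-14,0],[0,0,0,-5.5,-2.3,-15,0],[0,0,0,-3,-1,-11,0],[0,0,0,-3.5,-1.5,-10,0],[0,0,0,-3.5,-1.5,-5,0]]]'; python3 -m handwheel '[[[0,0,0,-2,-1,-5,0]]]';  python3 - <<'E'
from h import *
p=read_camera('scene');c=p['pixels'][80:320,220:440,::-1];cv2.imwrite('pics/s8.png',cv2.resize(c,None,fx=2.5,fy=2.5,interpolation=2))
E
```

```text
clock: 13.0
position: [0.4973, 0.027, 0.0594]
orientation: [-1.571, 0.0, 0.392]
contact_force: [1.2, 0.8, 1.7]
grip_width: 0.0002
clock: 13.12
position: [0.4955, 0.026, 0.0549]
orientation: [-1.571, -0.0, 0.392]
contact_force: [1.1, 1.1, 1.0]
grip_width: -0.0003
```

View pics/s8.png

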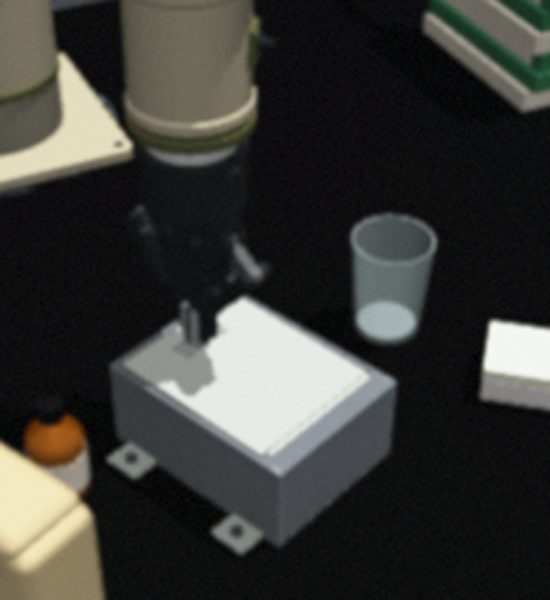

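The cover is nearly flush and the tips are at the ribs. Pressing to the stop.

```bash
python3 -m handwheel '[[[0,0,0,0,0,-4,0],[0,0,0,0,0,-3,0]]]'; python3 -m handwheel '[[[0,0,0,0,0,-2,0]]]'; python3 -m handwheel '[[[0,0,0,0,0,-1,0]]]'
```

```text
clock: 13.42
position: [0.4954, 0.0259, 0.0478]
orientation: [-1.571, 0.0, 0.392]
contact_force: [-0.9, 0.3, 1.7]
grip_width: 0.0001
clock: 13.55
position: [0.4954, 0.026, 0.0458]
orientation: [-1.571, 0.0, 0.392]
contact_force: [-2.0, -0.6, 2.0]
grip_width: -0.0001
clock: 13.68
position: [0.4957, 0.026, 0.0454]
orientation: [-1.571, -0.0, 0.392]
contact_force: [-5.4, -1.0, 14.8]
grip_width: -0.0
```

```bash
python3 -m handwheel '[[[0,0,0,0,0,-0.3,0]]]'; python3 -m handwheel '[[[0,0,0,0,0,8,0],[0,0,0,0,0,20,0],[0,0,0,-20,-8,40,0],[0,0,0,-30,-12,40,0],[0,0,0,0,0,0,0],[0,0,0,0,0,0,0],[0,0,0,0,0,0,0],[0,0,0,0,0,0,0],[0,0,0,0,0,0,0],[0,0,0,0,0,0,0],[0,0,0,0,0,0,0],[0,0,0,0,0,0,0]]]';  python3 - <<'E'
from h import *
p=read_camera('scene');save(p,'s9')
for k in('microscope','beaker','slide_case','stain_bottle'):
    print(k,[(np.round(a['position'],1),round(a['conf'],2)) for a in spot_point(k,p)[:1]])
w=read_camera('wrist');save(w,'w9');print(state()['contact_force'],state()['clock'])
E
```

```text
clock: 13.8
position: [0.4957, 0.026, 0.0454]
orientation: [-1.57, -0.0, 0.392]
contact_force: [-6.0, -1.5, 14.2]
grip_width: -0.0001
clock: 15.3
position: [0.4456, 0.006, 0.1527]
orientation: [-1.571, -0.0, 0.392]
contact_force: [-1.0, -0.7, 0.1]
grip_width: -0.0004
microscope [(array([225.3, 371.7]), 0.89)]
beaker [(array([380.2, 209.7]), 0.83)]
slide_case [(array([432.8, 230.6]), 0.93)]
stain_bottle [(array([247.5, 275.4]), 0.74)]
[ 0.29057488 -1.1361076  -0.06114075] 15.6
```

View pics/s9.png

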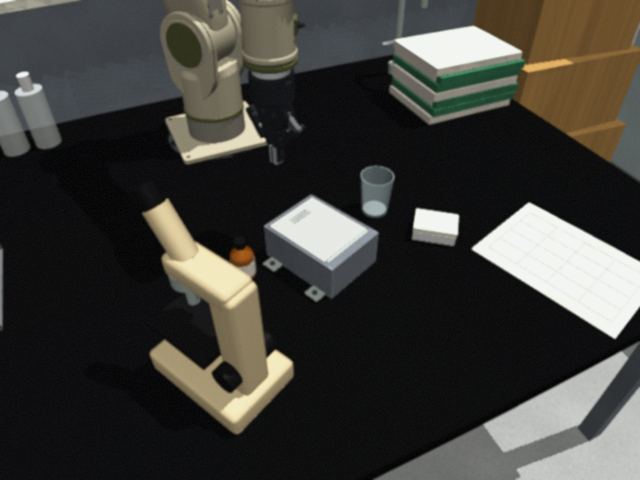

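View pics/w9.png

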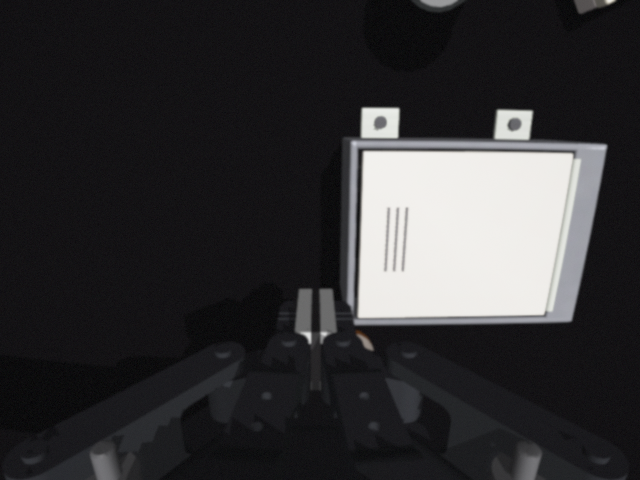

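The cover is flush and shut in both views, with the ribs at (300,217) in the scene view. It has stayed shut for over a second, and the loose things are at the same pixels as at the start.

```bash
python3 -c "
from h import *
print(finish_job())"
```

```text
the job is handed in; nothing more can be done
None
```

I carried out all three steps in order and handed the job in at about 15.6 s; no verdict was reported.

- **Cover opened:** I pressed the front at the ribs to its firm stop (about 16 N) and let go. It swung up wide open.
- **Button:** I pressed it about 7 mm to a firm stop. The reading there reached 38 N straight down (about 39 N in all), more than needed and close to the 40 N limit set for the arm and the gripper's body, though only the fingertips were pressing. After I lifted off, the picture showed the button standing up again; I did not measure its travel.
- **Cover shut:** I pushed it over from behind with the fingertips, pressed it to the same stop height as the first time (15 N), and let go. In the scene and wrist pictures taken more than a second later it lies flush and shut, with the robot touching nothing.
- **Other things:** the microscope, beaker, slide case and bottle show at the same places in the scene picture, within the detectors' few pixels of scatter.

**One check disagreed:** the fingertips touched about 22 mm higher than the reported TCP height implied. I worked from contact force and the pictures instead, and the cover and button touched where that offset predicted.

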